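Get the culture dish out from behind the bottles

TASK

The small culture dish sits in the blue tray hemmed in by two bottles and a stoppered flask: leaving the dish where it is, first stand all three of them upright on the dark rubber side mat, then set the dish flat in the middle of the round disc of the white viewing box. When the dish is there, put the two bottles and the flask back upright, each on exactly the ring-marked place in the tray where it stood at the start. Never tip anything over, and leave the tube rack, the marker pen and the beaker where they are.

Things in the scene. Friction and masses are not known exactly. Their poses are not given: they have to be found in the camera images.
- round_bottle: Round white plastic bottle with a ribbed white screw cap, 114 mm tall, about 130 g. Body 48 mm across up to 62 mm, shoulder tapering up to 78 mm, neck 22 mm across, cap 28 mm across from 86 to 114 mm height: grip it by the cap. Origin: centre of its underside; z up along its axis. It starts standing on one of the tray's three ring-marked places (which one varies).
- square_bottle: Square grey plastic bottle, 44 x 44 mm, with a round black cap, 110 mm tall, about 150 g. Square body up to 66 mm, shoulder up to 77 mm, neck 24 mm across, cap 30 mm across from 84 to 110 mm height: grip it by the cap. x and y along the sides of the square; its yaw when put back is free. Origin: centre of its underside; z up along its axis. It starts standing on one of the tray's three ring-marked places (which one varies).
- flask: Small conical glass flask with a black rubber stopper, fixed in, 104 mm tall in all, about 120 g. Base 54 mm across, cone narrowing to 24 mm at 68 mm height, neck with a 29 mm rim at 78 to 81 mm, stopper 27 mm across from 81 to 104 mm height: grip it by the stopper. Origin: centre of its underside; z up along its axis. It starts standing on one of the tray's three ring-marked places (which one varies).
- dish: Small closed culture dish, a pale off-white flat disc 58 mm across and 15 mm high, 40 g, to be gripped across its sides. Origin: centre of its underside. It starts in the tray on the fourth, slightly larger ring mark, with the bottles and flask so close around it that there is no room for a gripper until they are cleared.
- tray: Blue plastic tray, fixed, 190 (x) x 230 (y) mm; flat floor 4 mm above the table, a rim 5 mm thick and 12 mm high around it. Origin: centre of its underside. White ring marks flat on the floor: three places 62 mm across centred at (x, y) = (-36, 0), (7.4, 62) and (7.4, -62) mm in the tray's frame for the bottles and flask, and one 68 mm across at (30, 0) mm for the dish. It lies at a different place and yaw at every start.
- mat: Dark rubber side mat, fixed, 290 mm along its x, 130 mm along its y, 3 mm thick. Origin: centre of its underside. Room for the three things in a row along x, about 85 mm apart. It lies to the robot's left or right.
- viewer: White viewing box, fixed, 150 x 150 mm, 28 mm high, with a pale round disc 84 mm across in the middle of its top, raised 3 mm, so that its face is 31 mm above the table. Origin: centre of the box's underside, the disc is centred above it. It lies on the side opposite the mat.
- tube_rack: Bystander: blue block of sample tubes with white caps, 90 (x) x 210 (y) x 47 mm, beyond the tray. Origin: centre of its underside. Not to be moved.
- marker: Bystander: marker pen lying on the table between robot and tray, about 135 mm long along its x (from -50 to 85 mm), 14 mm wide, 12 mm high. Origin: on its underside. Not to be moved.
- beaker: Bystander: empty glass beaker, 64 mm across the rim, 70 mm high, beyond the tray and left of the tube rack. Origin: centre of its underside. Not to be moved.

How it is judged (in metres and radians):
On the way, in this order (a step that is already met when the one before it is completed fails the run):
1. round bottle, square bottle and flask all stand upright and released on the mat, the dish still in its place (x of round_bottle in the frame of mat between -0.125 and 0.125 m and y of round_bottle in the frame of mat between -0.045 and 0.045 m and z of round_bottle in the frame of mat between -0.003 and 0.01 m and angle between each of round_bottle, square_bottle, flask's own z axis and vertical below 0.1 rad and contact force between each of round_bottle, square_bottle, flask and the fingers below 0.3 N and x of square_bottle in the frame of mat between -0.125 and 0.125 m and y of square_bottle in the frame of mat between -0.045 and 0.045 m and z of square_bottle in the frame of mat between -0.003 and 0.01 m and x of flask in the frame of mat between -0.125 and 0.125 m and y of flask in the frame of mat between -0.045 and 0.045 m and z of flask in the frame of mat between -0.003 and 0.01 m and distance of dish from where it was at the start of the episode below 0.03 m), for 0.2 s.
2. the dish lies released and flat in the middle of the disc, while the bottles and flask still stand on the mat (horizontal distance between dish and viewer below 0.012 m and z of dish in the frame of viewer between 0.026 and 0.037 m and angle between each of dish, round_bottle, square_bottle, flask's own z axis and vertical below 0.1 rad and contact force between each of dish, round_bottle, square_bottle, flask and the fingers below 0.3 N and x of round_bottle in the frame of mat between -0.125 and 0.125 m and y of round_bottle in the frame of mat between -0.045 and 0.045 m and z of round_bottle in the frame of mat between -0.003 and 0.01 m and x of square_bottle in the frame of mat between -0.125 and 0.125 m and y of square_bottle in the frame of mat between -0.045 and 0.045 m and z of square_bottle in the frame of mat between -0.003 and 0.01 m and x of flask in the frame of mat between -0.125 and 0.125 m and y of flask in the frame of mat between -0.045 and 0.045 m and z of flask in the frame of mat between -0.003 and 0.01 m), for 0.2 s.
At the end, for the whole second after the job is handed in: The dish lies flat and released on the viewing box's disc, its centre within 12 mm of the disc's; the round bottle, square bottle and flask stand upright, released and at rest, each within 14 mm of where it stood at the start (horizontal distance between dish and viewer below 0.012 m and z of dish in the frame of viewer between 0.026 and 0.037 m and angle between each of dish, round_bottle, square_bottle, flask's own z axis and vertical below 0.1 rad and contact force between each of dish, round_bottle, square_bottle, flask and the fingers below 0.3 N and linear speed of each of dish, round_bottle, square_bottle, flask below 0.03 m/s and distance of each of round_bottle, square_bottle, flask from where it was at the start of the episode below 0.014 m); the robot touches nothing.
It fails at once if a bottle, the flask or the dish is tipped by more than 35 degrees (angle between any of round_bottle, square_bottle, flask, dish's own z axis and vertical above 0.61 rad).
It fails at once if the tube rack, the marker or the beaker is moved by more than 20 mm (distance of any of tube_rack, marker, beaker from where it was at the start of the episode above 0.02 m).
It also fails if it takes over 141 s, if anything falls off the work surface, if the arm or the gripper's body presses on something with over 40 N, if the wrist force passes 120 N, or if a joint passes its speed limit or range.

ROBOT

A 6-joint arm with a two-finger parallel gripper is mounted at the origin on the work surface. World frame = base frame: x ahead of the robot, y to its left, z up, the work surface at z = 0. Lengths are in mm, angles in rad, forces in N, time in s.
With the tool pointing down it reaches from about 275 to 1000 mm from the base axis. Payload 8.4 kg.
Tool frame: the origin (TCP) lies at the centre of the arm's flange, where the gripper is bolted on; the fingertips stand 173 mm ahead of it and the grasp point (between the pads) lies 155 mm ahead of it (tcp_to_tips is the distance from the TCP to the fingertips, in mm); z points along the fingers, x is the direction in which the jaws open and shut, and the axes are right-handed (so a half turn about z gives the same grasp; the last joint's range is limited). The gripper opens to 85 mm and grips with 20 to 120 N. Pads are 22 mm wide; open, the fingers measure 114 mm over their backs; the gripper's body (76 mm by 85 mm) begins 54 mm behind the grasp point. The pads swing forward as they close: fully open they stand 13 mm farther back than shut.
Start: joints at [1.283, 0.353, 1.633, -0, 1.155, -0.002], TCP at [176.202, 599.652, 404.681] pointing down, gripper open.
Joint ranges: [-2.63, 2.63], [-0.92, 2.1], [0.06, 2.66], [-1.3, 4.44], [0, 2.69], [-3.02, 3.02]. Speed limits (rad/s): [2.22, 2.22, 2.79, 3.14, 3.14, 3.14].

INTERFACE

Orientations are given as [roll, pitch, yaw] about the fixed x, y, z axes, in that order (R = Rz(yaw) Ry(pitch) Rx(roll)).
In Python, from rig import sense, grab_frame, camera_info, sign_off, tcp_to_tips gives the robot as it stands.
- The arm moves only by the shell command python3 -m creep 'ROWS' [FORCE]. ROWS is text: rows parted by semicolons, each of 5 numbers parted by spaces: the opening in per cent of the stroke, from 0 (shut) to 100 (fully open), then the shift along the tool's x, y, z in cm, then the turn about the tool's z in degrees. In form: fingers tx ty tz roll; .... A call has 1 to 20 rows; each row is the pose to reach, as a shift and turn from the pose measured when the call began, along the tool's axes at that moment; what a row does not reach only later rows make up. A row lasts 1/10 s, in which the tool goes at most 50 mm and 8.59 degrees, less where a joint would pass 70% of its speed; a pose out of reach is approached as far as the arm can. A call with a gripper value outside its range is refused whole. The fingers move at their own pace and stop on an object; FORCE is the grip in N (left out, the last holds). Time passes only in rows, so rows that repeat a pose let the fingers close. It gives the time, the measured TCP pose, the force and the opening at its end, in the units of the state.
- sense(): the state, without advancing time (a new reading comes with each control period).
- grab_frame(name): name is "scene" or "top" or "wrist"; returns (picture, depth): 480x640x3 uint8, blue, green, red; 480x640 float32, mm along the optical axis (not along the pixel's ray), 0 where there is no reading.
- camera_info(name): a dict with "vertical_fov" (degrees; the focal length in pixels is half the picture's height over the tangent of half this angle, whatever the lens; pixels are square), "cx", "cy" (the principal point, pixels), "D" ([k1, k2, p1, p2, k3] as OpenCV has them; the pictures are not rectified), "world_to_cam" (4x4, takes a point from world to camera coordinates). Camera axes: x right, y down, z forward; pixel columns grow to the right and rows downward; lengths in mm; the calibration is good to about 2 mm. A picture is of the moment at which its call begins: read the wrist's pose just before it. camera_info takes no time and is no camera call; for the wrist camera it gives the pose at the moment of the call.
- sign_off(): hands the job in, once; it reports no verdict.
The state is a dict: "clock": time; "qpos": joint angles; "qvel": joint speeds; "joint_efforts": joint torques, N m; "eef_pos": TCP position; "tcp_rot": TCP orientation; "contact_force": force on the tool from outside, world axes, zero at the start; "wrist_torque": the same for the moment, N m; "opening": opening from 0.0 (shut) to 1.0 (fully open).
Only numpy, scipy, OpenCV 4.12 (cv2) and the standard library are available. Lean on these libraries where they do the work, as an engineer would, in place of code of your own. Each camera call takes 0.05 s, during which the arm holds its last target.

## Working session

There is one attempt and no reset: what is moved stays moved. The work goes in short steps, Python scripts to look and compute and a shell command to move; the robot and the scene stay as the last step left them, time stands still between calls to the robot, and variables do not carry over. Pictures are saved under pics/ and viewed, and the job is handed in when it is done.

```bash
mkdir -p pics; ls; python3 - <<'E'
from rig import *
import cv2
print(sense()); print(tcp_to_tips)
for n in ("scene","top","wrist"):
    ci=camera_info(n); print(n,ci)
    p,d=grab_frame(n); cv2.imwrite(f"pics/{n}0.png",p)
E
```

```text
pics
{'clock': 0.0, 'qpos': array([ 1.28263937e+00,  3.53627858e-01,  1.63415466e+00, -5.92392945e-06,
        1.15524630e+00, -2.39991604e-03]), 'qvel': array([-1.39424636e-03, -8.41999999e-04,  8.28696062e-04, -4.39126868e-05,
       -5.01661883e-04, -2.84189791e-04]), 'joint_efforts': array([-6.71200542e-04, -6.05254054e+01, -3.42082357e+01, -1.38717905e-04,
        9.29360715e-03,  3.81022190e-06]), 'eef_pos': array([176.10607114, 599.41157643, 403.96541493]), 'tcp_rot': array([3.14159068e+00, 1.43617255e-03, 1.28504168e+00]), 'contact_force': array([ 0.03715755, -0.49351604, -0.47659628]), 'wrist_torque': array([ 0.04146926, -0.03851506, -0.00922619]), 'opening': 0.997534832430587}
173.4
scene {'vertical_fov': 50.22277799998214, 'cx': 326.7448458455519, 'cy': 240.71088657577505, 'D': array([-0.0601511,  0.       ,  0.       ,  0.       ,  0.       ]), 'world_to_cam': array([[ 7.64248749e-01,  6.44857910e-01, -9.06232058e-03,
        -4.50097497e+02],
       [ 4.56795415e-01, -5.51180327e-01, -6.98239354e-01,
        -2.31177406e+02],
       [-4.55260143e-01,  5.29488926e-01, -7.
[... 485 characters left out ...]
      [ 7.80797465e-02,  4.99826982e-04, -9.96946991e-01,
         1.08256268e+03],
       [ 0.00000000e+00,  0.00000000e+00,  0.00000000e+00,
         1.00000000e+00]])}
wrist {'vertical_fov': 66.23146265491653, 'cx': 324.3704226787465, 'cy': 233.96178308110254, 'D': array([-0.04545342,  0.        ,  0.        ,  0.        ,  0.        ]), 'world_to_cam': array([[ 2.81745666e-01,  9.59486981e-01, -2.02801198e-03,
        -6.24681255e+02],
       [ 9.26417888e-01, -2.71483834e-01,  2.60857098e-01,
        -3.40656391e+01],
       [ 2.49738417e-01, -7.53741436e-02, -9.65375296e-01,
         3.79581019e+02],
       [ 0.00000000e+00,  0.00000000e+00,  0.00000000e+00,
         1.00000000e+00]])}
```

View pics/top0.png

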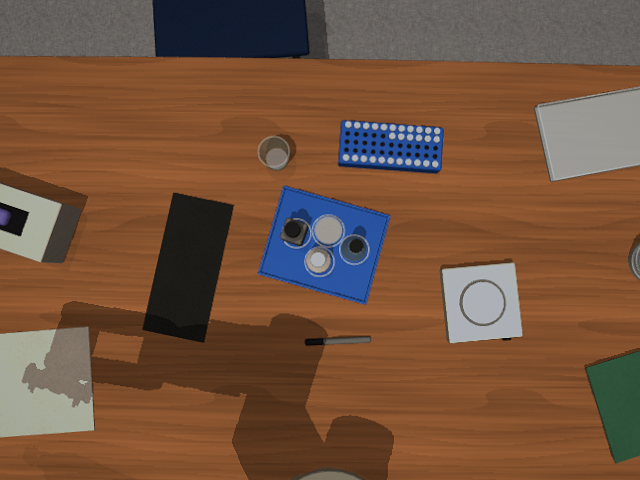

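View pics/scene0.png

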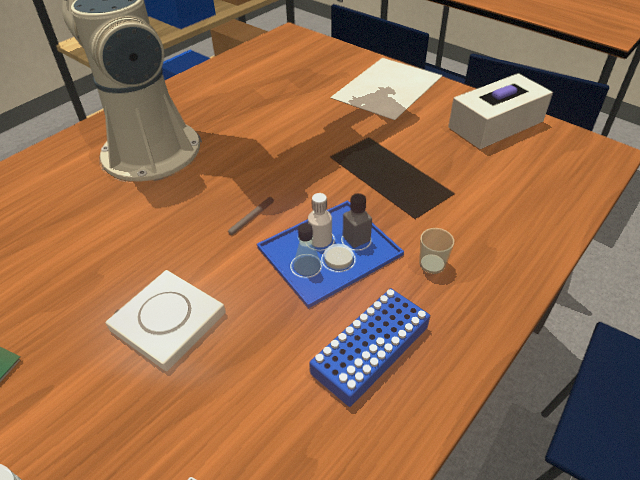

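View pics/wrist0.png

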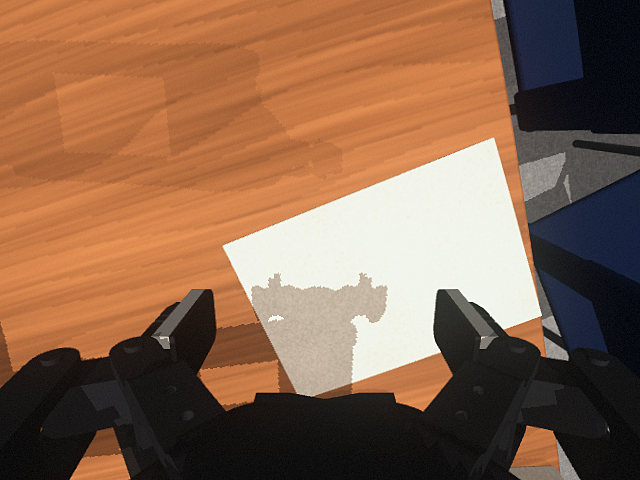

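The top view shows the tray centred near (324,245), with the square bottle's cap at (292,229), the round bottle's cap at (318,260), the flask's stopper at (356,245) and the dish at (328,230). The mat is near (188,267), the viewer's disc near (483,303) and the marker near (338,341). Next I measure these.

```bash
cat > h.py <<'E'
from rig import *
import cv2, numpy as np
def K(ci):
    f=240/np.tan(np.radians(ci["vertical_fov"])/2)
    return np.array([[f,0,ci["cx"]],[0,f,ci["cy"]],[0,0,1.]])
def cast(ci,uv,z):
    uv=np.asarray(uv,float).reshape(-1,1,2)
    n=cv2.undistortPoints(uv,K(ci),np.array(ci["D"]))[:,0]
    W=ci["world_to_cam"];R=W[:3,:3];t=W[:3,3]
    d=np.c_[n,np.ones(len(n))]@R; o=-R.T@t
    s=(z-o[2])/d[:,2]
    return o+d*s[:,None]
def proj(ci,P):
    W=ci["world_to_cam"]
    r,_=cv2.Rodrigues(W[:3,:3])
    return cv2.projectPoints(np.asarray(P,float).reshape(-1,1,3),r,W[:3,3],K(ci),np.array(ci["D"]))[0][:,0]
def big(mask,n=1):
    c,_=cv2.findContours(mask.astype(np.uint8),cv2.RETR_EXTERNAL,cv2.CHAIN_APPROX_NONE)
    return sorted(c,key=cv2.contourArea)[::-1][:n]
def rect(ci,c,z):
    P=cast(ci,c.reshape(-1,2),z)[:,:2].astype(np.float32)
    return cv2.minAreaRect(P)
def toolshift(s,dxyz):
    from scipy.spatial.transform import Rotation as Ro
    return Ro.from_euler('xyz',s["tcp_rot"]).as_matrix().T@np.asarray(dxyz)
E
cat > m1.py <<'E'
from h import *
ci=camera_info("top"); p=cv2.imread("pics/top0.png"); hsv=cv2.cvtColor(p,cv2.COLOR_BGR2HSV)
h,s,v=cv2.split(hsv)
roi=np.zeros((480,640),bool); roi[175:315,245:400]=1
c=big(((h>100)&(h<130)&(s>120)&(v>60)&roi))[0]
print("tray",rect(ci,c,12))
roi[:]=0; roi[180:350,130:245]=1
c=big((v<60)&roi)[0]; print("mat",rect(ci,c,3))
roi[:]=0; roi[250:350,430:530]=1
c=big((s<50)&(v>140)&roi)[0]; print("viewer",rect(ci,c,28))
E
python3 m1.py
python3 - <<'E'
import cv2
p=cv2.imread("pics/top0.png")
cv2.imwrite("pics/c1.png",cv2.resize(p[175:315,250:400],None,fx=4.2,fy=4.2,interpolation=cv2.INTER_CUBIC)[:600])
cv2.imwrite("pics/c2.png",cv2.resize(p[250:350,430:535],None,fx=5.5,fy=5.5,interpolation=cv2.INTER_CUBIC))
E
```

```text
tray ((574.8883666992188, 20.88262939453125), (228.6064910888672, 189.0896453857422), 75.0320053100586)
mat ((524.5196533203125, 300.37066650390625), (131.14898681640625, 289.720703125), 79.15179443359375)
viewer ((461.69354248046875, -298.4288024902344), (147.9563751220703, 148.00961303710938), 5.803851127624512)
```

View pics/c1.png

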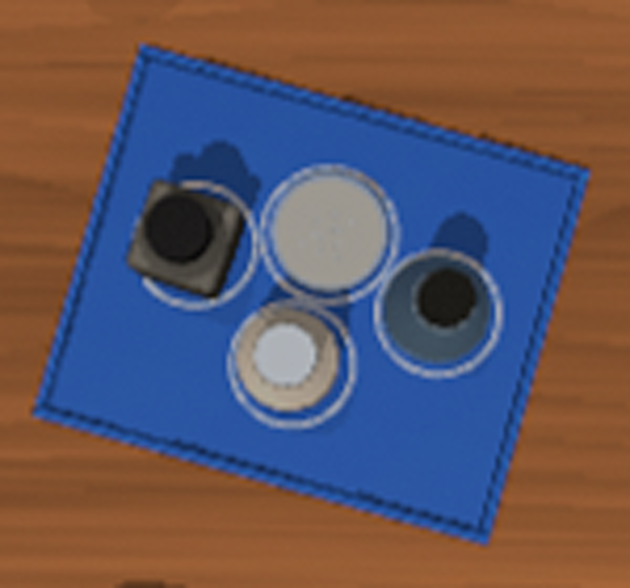

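View pics/c2.png

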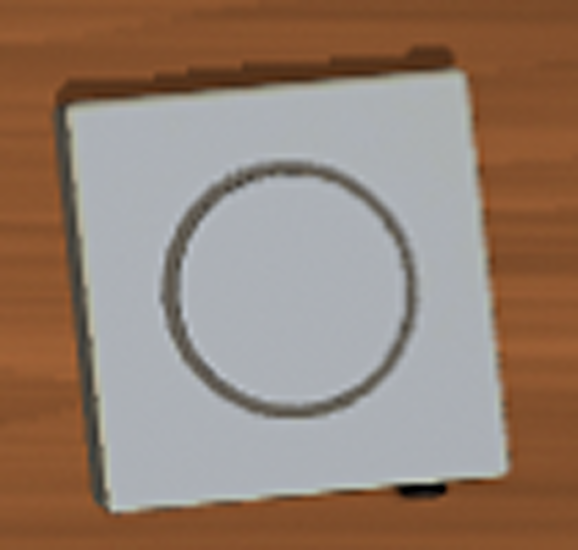

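```bash
cat > m2.py <<'E'
from h import *
ci=camera_info("top"); p=cv2.imread("pics/top0.png"); hsv=cv2.cvtColor(p,cv2.COLOR_BGR2HSV)
h,s,v=cv2.split(hsv)
a=np.radians(-14.97); T=np.array([574.9,20.9]); R=np.array([[np.cos(a),-np.sin(a)],[np.sin(a),np.cos(a)]])
S={k:T+R@np.array(q) for k,q in dict(round=(-36,0),square=(7.4,62),flask=(7.4,-62),dish=(30,0)).items()}
for k,q in S.items(): print("expected",k,q.round(1))
def spot(name,mask,x0,x1,y0,y1,z):
    r=np.zeros((480,640),bool); r[y0:y1,x0:x1]=1
    c=big(mask&r)[0]; 
    w=cast(ci,c.reshape(-1,2),z)[:,:2].astype(np.float32)
    cc,rad=cv2.minEnclosingCircle(w); print(name,np.round(cc,1),"dia",round(2*rad,1))
    return np.array(cc)
spot("round cap",(s<60)&(v>150),308,329,249,269,118)
spot("square cap",(v<45),280,303,218,240,114)
spot("flask stop",(v<50),345,370,236,256,108)
spot("dish",(s<80)&(v>100),313,343,215,244,19)
r=np.zeros((480,640),bool); r[275:330,455:510]=1
spot("ring",(v<150)&(s<120),455,510,275,330,29)
s_=sense(); print(s_["eef_pos"],s_["tcp_rot"])
E
python3 m2.py; python3 - <<'E'
import sys; sys.path.insert(0,'.')
from h import *
ci=camera_info("scene"); p=cv2.imread("pics/scene0.png")
cv2.imwrite("pics/c3.png",cv2.resize(p[180:310,250:450],None,fx=4,fy=4,interpolation=cv2.INTER_CUBIC))
for n,P in dict(round=(540.1,30.2,118),square=(598,79,114),flask=(566,-41,108),dish=(604,13,19)).items():
    print(n,((proj(ci,[P])[0]-[250,180])*4).round(0))
E
```

```text
expected round [540.1  30.2]
expected square [598.1  78.9]
expected flask [566.  -40.9]
expected dish [603.9  13.2]
round cap [537.5  30.7] dia 41.1
square cap [597.   78.9] dia 32.3
flask stop [567.7 -39.5] dia 25.6
dish [606.6  13.5] dia 62.2
ring [ 461.5 -299.2] dia 94.7
[176.1572013  599.4795227  404.12196225] [-3.14158586e+00  1.09241685e-03  1.28503190e+00]
round [267.  67.]
square [426.  73.]
flask [208. 187.]
dish [347. 292.]
```

View pics/c3.png

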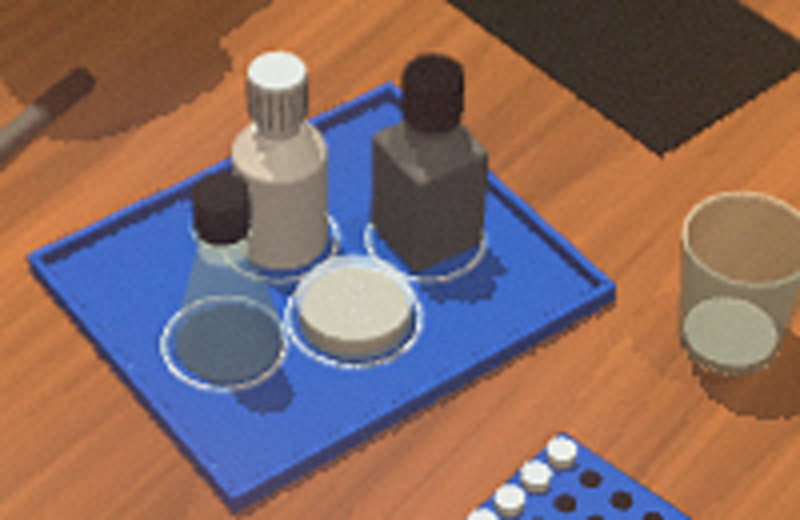

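```bash
python3 -m creep '70 -1 1.5 0 0; 70 -3 4.3 0 0; 70 -5 7.3 0 0; 70 -7.5 10.9 0 0; 70 -10 14.5 0 0; 70 -12.5 18.1 0 0; 70 -15 21.7 0 0; 70 -17.5 25.3 0 0; 70 -20 29 0 0; 70 -22.5 32.6 0 0; 70 -25 36.2 0 0; 70 -27.5 39.8 0 0; 70 -30 43.4 0 0; 70 -32.5 47 0 0; 70 -35 50.6 0 0; 70 -37 53.6 0 0; 70 -38 55 0 1; 70 -38 55 0 1; 70 -38 55 0 1'
python3 - <<'E'
from h import *
s=sense();ci=camera_info("wrist"); p,d=grab_frame("wrist"); cv2.imwrite("pics/w1.png",p); np.savez("w1.npz",p=p,d=d,**{k:v for k,v in ci.items()})
print(s["eef_pos"],s["tcp_rot"],s["opening"])
for n,P in dict(round=(540.1,30.2,118),square=(598,79,114),flask=(566,-41,108),dish=(604,13,19)).items(): print(n,proj(ci,[P])[0].round(0))
E
```

```text
clock: 2.05
eef_pos: [596.0, 79.8, 404.2]
tcp_rot: [-3.14, 0.001, 1.267]
contact_force: [0.1, -0.1, -0.0]
opening: 0.702
[596.00832749  79.82884153 404.21580048] [-3.14033440e+00  1.15040022e-03  1.26670375e+00] 0.7015184089331703
round [232. 177.]
square [324. 232.]
flask [160. 237.]
dish [263. 232.]
```

View pics/w1.png

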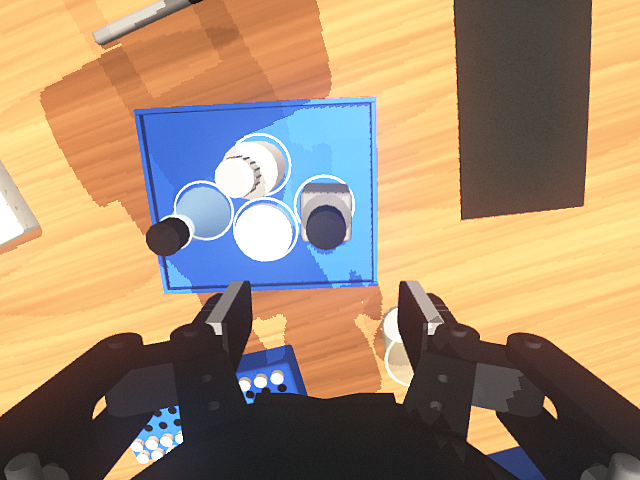

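The wrist view shows the square bottle's cap at (326,228), the round cap at (238,177), the stopper at (168,236) and the dish at (265,231). The tray is squared to the image. The predictions are a few pixels off, so I check with depth.

```bash
cat > m3.py <<'E'
from h import *
z=np.load("w1.npz"); ci={k:z[k] for k in("vertical_fov","cx","cy","D","world_to_cam")}
d=z["d"]
W=np.linalg.inv(ci["world_to_cam"])
print("cam",W[:3,3])
def pt(u,v,w=3):
    dd=np.median(d[v-w:v+w+1,u-w:u+w+1]); n=cv2.undistortPoints(np.array([[[u,v]]],float),K(ci),ci["D"])[0,0]
    return dd,(W@np.array([n[0]*dd,n[1]*dd,dd,1]))[:3].round(1)
for n,u,v in (("round",238,177),("square",326,228),("flask",168,236),("dish",265,231),("mat",525,120),("table",410,100),("floor",170,130),("L finger",222,310),("R",412,310)): print(n,pt(u,v))
for n,u,v,h in (("round",238,177,118),("square",326,228,114),("flask",168,236,108),("dish",265,231,19)): print(n,cast(ci,[[u,v]],h).round(1))
E
python3 m3.py
```

```text
cam [532.94789353 100.29407873 374.30871915]
round (np.float32(253.81699), array([541.5,  34.4, 119.1]))
square (np.float32(267.7187), array([595.5,  81.4, 114.6]))
flask (np.float32(275.66812), array([567.2, -34.8, 108.7]))
dish (np.float32(366.29984), array([603.1,  15.6,  19.9]))
mat (np.float32(353.11542), array([576.2, 291.6,   4. ]))
table (np.float32(351.70703), array([525.6, 188.4,   1. ]))
floor (np.float32(355.4035), array([482. , -42.6,   5. ]))
L finger (np.float32(118.46984), array([575. ,  52.1, 266.4]))
R (np.float32(124.149536), array([596.3, 111.3, 261.1]))
round [[541.5  34.2 118. ]]
square [[595.6  81.4 114. ]]
flask [[567.3 -35.2 108. ]]
dish [[603.3  15.3  19. ]]
```

```bash
python3 -m creep '70 0 0 1.5 -1; 70 0 0 4 -2; 70 0 0 6.5 -2.4; 70 0 0 8 -2.4; 70 0 0 8 -2.4'
cat > look.py <<'E'
import sys
from h import *
n=sys.argv[1]
s=sense();ci=camera_info("wrist"); p,d=grab_frame("wrist"); cv2.imwrite(f"pics/{n}.png",p); np.savez(n+".npz",p=p,d=d,**ci)
print(s["clock"],s["eef_pos"].round(1),s["tcp_rot"].round(4),round(s["opening"],3),s["contact_force"].round(1))
E
python3 look.py w2
```

```text
clock: 2.6
eef_pos: [594.3, 81.0, 321.6]
tcp_rot: [-3.136, 0.003, 1.311]
contact_force: [-1.2, -0.6, 0.5]
opening: 0.702
2.6 [594.3  81.  321.6] [-3.1361e+00  2.8000e-03  1.3110e+00] 0.702 [-1.2 -0.6  0.5]
```

View pics/w2.png

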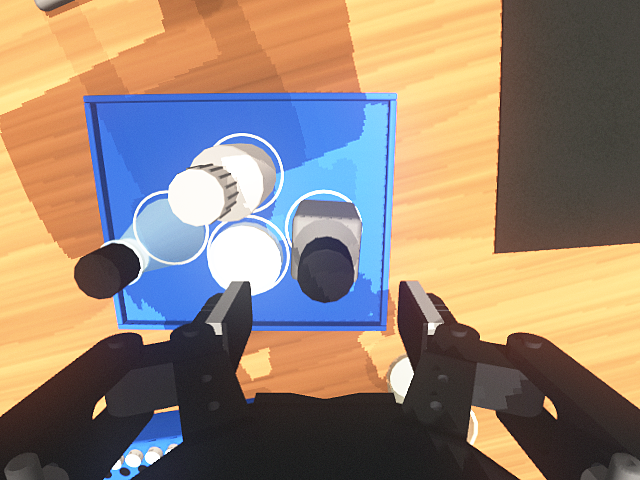

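```bash
cat > c.py <<'E'
import sys
from h import *
# usage: npz u v h ...
z=np.load(sys.argv[1]+".npz"); ci={k:z[k] for k in("vertical_fov","cx","cy","D","world_to_cam")}
a=list(map(float,sys.argv[2:]))
for i in range(0,len(a),3): print(cast(ci,[[a[i],a[i+1]]],a[i+2])[0].round(1), z["d"][int(a[i+1]),int(a[i])])
E
python3 c.py w2 326 266 114  200 195 118  109 271 108
```

```text
[592.3  82.4 114. ] 187.38353
[540.7  33.5 118. ] 175.35178
[567.4 -32.7 108. ] 194.63156
```

```bash
python3 -m creep '70 0 0 1.5 0; 70 0 0 3 0; 70 0 0 4.5 0; 70 0 0 5.7 0; 70 0 0 6.1 0; 70 0 0 6.1 0; 30 0 0 6.1 0; 30 0 0 6.1 0; 30 0 0 6.1 0; 30 0 0 6.1 0; 30 0 0 6.1 0; 20 0 0 6.1 0; 20 0 0 6.1 0; 20 0 0 6.1 0; 20 0 0 6.1 0' 60
python3 look.py w3
```

```text
clock: 4.15
eef_pos: [595.4, 80.9, 263.2]
tcp_rot: [-3.14, 0.001, 1.311]
contact_force: [0.4, -0.0, 6.1]
opening: 0.331
4.15 [595.4  80.9 263.2] [-3.1400e+00  1.2000e-03  1.3107e+00] 0.331 [ 0.4 -0.   6.1]
```

View pics/w3.png

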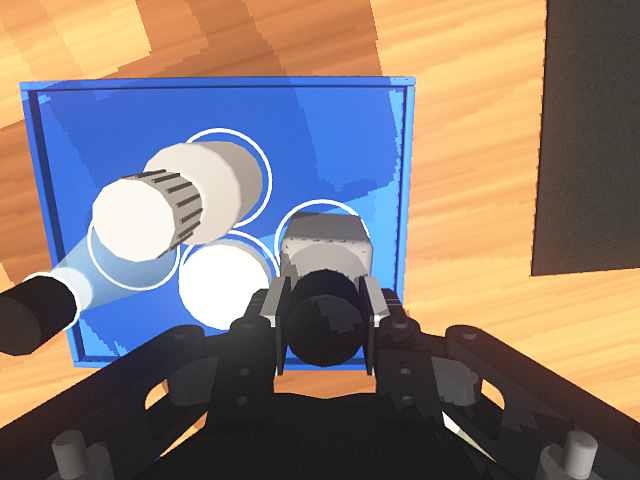

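Square bottle's cap is between the pads (opening 28 mm at (325,315)). I lift it and carry it to the far end of the mat.

```bash
python3 -m creep '20 0 0 -0.5 0; 20 0 0 -1.5 0; 20 0 0 -3 0; 20 0 0 -4.5 0; 20 0.5 -0.1 -6 0; 20 2 -0.4 -6 0; 20 4 -0.8 -6 0; 20 6 -1.2 -6 0; 20 8.5 -1.7 -6 0; 20 11 -2.2 -6 0; 20 13.5 -2.7 -6 0; 20 16 -3.2 -6 0; 20 18 -3.6 -6 0; 20 19.3 -3.9 -6 0; 20 20 -4 -6 0; 20 20 -4 -6 0; 20 20 -4 -6 0'
python3 look.py w4
```

```text
clock: 5.9
eef_pos: [608.2, 283.9, 322.8]
tcp_rot: [-3.14, 0.002, 1.31]
contact_force: [-0.3, -0.0, -1.8]
opening: 0.323
5.9 [608.2 283.9 322.8] [-3.1397e+00  1.9000e-03  1.3105e+00] 0.323 [-0.3 -0.  -1.8]
```

View pics/w4.png

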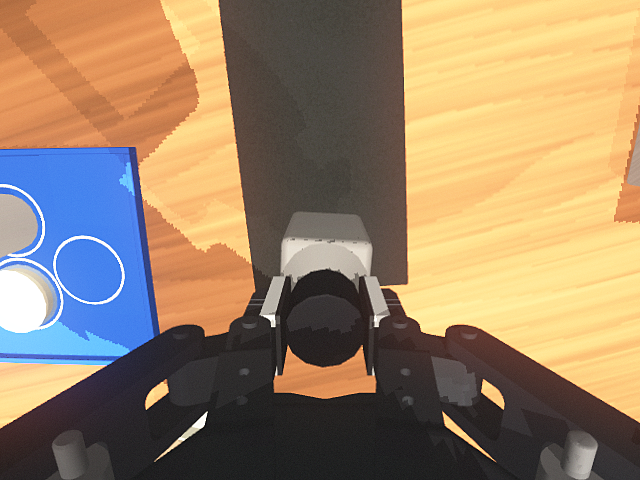

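The bottle hangs straight over the mat. The mat's end corner is at (407,285), and the vacated ring is at (89,270).

```bash
python3 c.py w4 407 285 3 233 150 3 403 20 3 89 270 4
python3 -c "
import numpy as np
a=np.radians(-10.85);R=np.array([[np.cos(a),-np.sin(a)],[np.sin(a),np.cos(a)]])
print(np.array([524.5,300.4])+R@[145,65],np.array([524.5,300.4])+R@[145,-65])"
python3 -m creep '20 0 0 1.5 0; 20 0 0 3 0; 20 0 0 4.5 0; 20 0 0 5.2 0; 20 0 0 5.6 0; 20 0 0 5.9 0; 20 0 0 6.1 0; 20 0 0 6.1 0; 20 0 0 6.1 0'
```

```text
[680.8 337.1   3. ] 314.5549
[536.3 229.8   3. ] 285.3088
[480.4 376.1   3. ] 261.6581
[598.3  78.4   4. ] 306.506
[679.14338585 336.9434428 ] [654.67238729 209.26740656]
clock: 6.85
eef_pos: [608.3, 283.7, 262.4]
tcp_rot: [-3.14, 0.001, 1.31]
contact_force: [1.1, -0.3, -2.1]
opening: 0.333
```

```bash
python3 -m creep '20 0 0 0.1 0; 20 0 0 0.2 0; 20 0 0 0.2 0; 20 0 0 0.2 0'
```

```text
clock: 7.25
eef_pos: [608.5, 283.7, 262.2]
tcp_rot: [-3.141, 0.001, 1.31]
contact_force: [-3.5, -2.8, 12.2]
opening: 0.331
```

```bash
python3 -m creep '45 0 0 0 0; 70 0 0 0 0; 70 0 0 0 0; 70 0 0 0 0; 70 0 0 -2 0; 70 0 0 -4.5 0; 70 0 0 -7 0; 70 -1.5 0 -8 0; 70 -4 0 -8 0; 70 -7 0 -8 0; 70 -10 0 -8 0; 70 -13 0 -8 0; 70 -16 0 -8 0; 70 -19 0 -8 0; 70 -22 0 -8 0; 70 -24.5 0 -8 0; 70 -26 -0.1 -8 0; 70 -26.1 -0.1 -8 0; 70 -26.1 -0.1 -8 0;70 -26.1 -0.1 -8 0'
python3 look.py w5
```

```text
clock: 9.25
eef_pos: [540.5, 32.5, 342.3]
tcp_rot: [3.142, 0.0, 1.311]
contact_force: [-0.8, 0.4, 0.7]
opening: 0.699
9.25 [540.5  32.5 342.3] [3.1416e+00 3.0000e-04 1.3105e+00] 0.699 [-0.8  0.4  0.7]
```

View pics/w5.png

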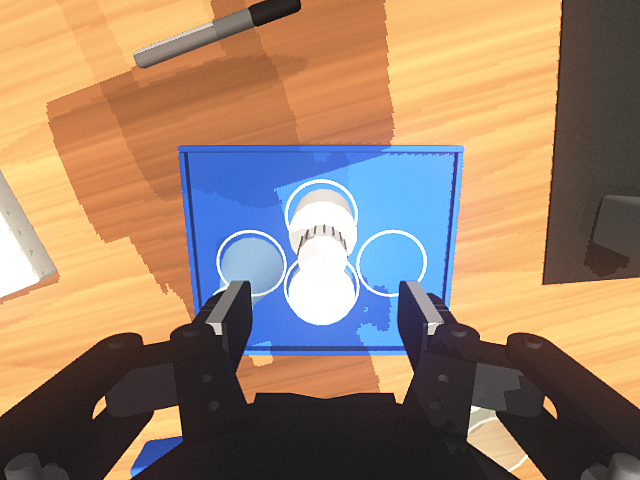

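The round cap is at about (323,262), centred between the fingers. Square bottle stands on the mat at right.

```bash
python3 c.py w5 323 262 118 
python3 -m creep '70 0 0 2 0; 70 0 0 4 0; 70 0 0 6 0; 70 0 0 7.2 0; 70 0 0 7.7 0; 70 0 0 7.7 0; 30 0 0 7.7 0; 30 0 0 7.7 0; 30 0 0 7.7 0; 30 0 0 7.7 0; 20 0 0 7.7 0; 20 0 0 7.7 0; 20 0 0 7.7 0; 20 0 0 7.7 0'
python3 look.py w6
```

```text
[542.9  31.5 118. ] 203.58345
clock: 10.7
eef_pos: [541.0, 32.4, 266.3]
tcp_rot: [3.14, 0.0, 1.311]
contact_force: [-0.5, -1.6, 6.8]
opening: 0.309
10.7 [541.   32.4 266.3] [3.1399 0.     1.3109] 0.309 [-0.5 -1.6  6.8]
```

View pics/w6.png

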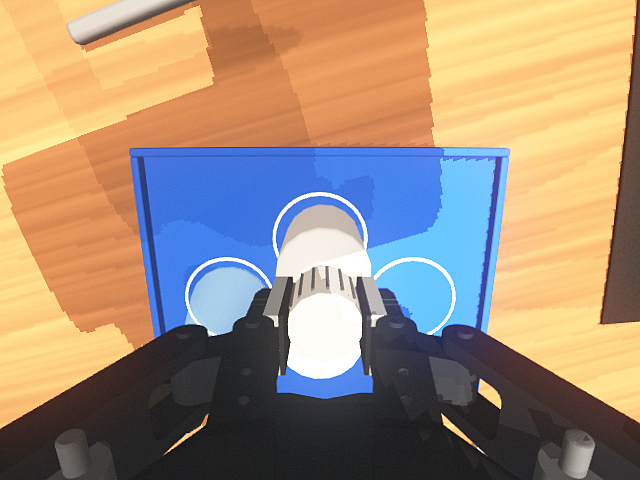

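Round cap is gripped at (325,325). I carry it to the middle of the mat.

```bash
python3 -m creep '20 0 0 -0.5 0; 20 0 0 -1.5 0; 20 0 0 -3 0; 20 0 0 -4.5 0; 20 0.6 -0.2 -6 0; 20 2.1 -0.7 -6 0; 20 4.5 -1.5 -6 0; 20 7.2 -2.4 -6 0; 20 9.9 -3.3 -6 0; 20 12.6 -4.2 -6 0; 20 15.3 -5.1 -6 0; 20 18 -6 -6 0; 20 20.7 -6.9 -6 0; 20 22.8 -7.6 -6 0; 20 24.3 -8.1 -6 0; 20 25.2 -8.4 -6 0; 20 25.5 -8.5 -6 0; 20 25.5 -8.5 -6 0'
python3 look.py w7
```

```text
clock: 12.55
eef_pos: [524.2, 300.6, 325.9]
tcp_rot: [3.14, 0.0, 1.311]
contact_force: [-0.1, -1.2, -1.3]
opening: 0.307
12.55 [524.2 300.6 325.9] [3.1401e+00 5.0000e-04 1.3111e+00] 0.307 [-0.1 -1.2 -1.3]
```

View pics/w7.png

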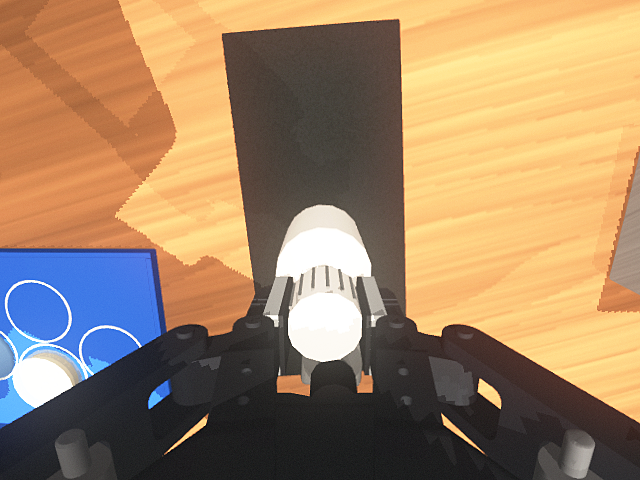

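The bottle hangs over the mat's middle, and the square cap behind it is clear at (335,378).

```bash
python3 c.py w7 38 310 4; python3 -m creep '20 0 0 1.5 0; 20 0 0 3 0; 20 0 0 4.5 0; 20 0 0 5.2 0; 20 0 0 5.6 0; 20 0 0 5.9 0; 20 0 0 6.1 0; 20 0 0 6.2 0; 20 0 0 6.2 0;20 0 0 6.2 0'
```

```text
[539.5  29.7   4. ] 321.23752
clock: 13.6
eef_pos: [524.7, 300.2, 265.3]
tcp_rot: [3.139, -0.0, 1.311]
contact_force: [-1.6, -3.7, 6.6]
opening: 0.307
```

```bash
python3 -m creep '45 0 0 0 0; 70 0 0 0 0; 70 0 0 0 0; 70 0 0 0 0; 70 0 0 -2 0; 70 0 0 -4.5 0; 70 0 0 -7 0; 70 -2.5 1 -8 0; 70 -5 2 -8 0; 70 -8 3.2 -8 0; 70 -11 4.4 -8 0; 70 -14 5.6 -8 0; 70 -17 6.8 -8 0; 70 -20 8 -8 0; 70 -23 9.2 -8 0; 70 -26 10.4 -8 0; 70 -29 11.6 -8 0; 70 -31 12.5 -8 0; 70 -31.8 12.8 -8 0;70 -31.8 12.8 -8 0'
python3 look.py w8
```

```text
clock: 15.6
eef_pos: [566.5, -40.6, 345.5]
tcp_rot: [3.139, -0.0, 1.309]
contact_force: [0.0, -0.3, 0.1]
opening: 0.699
15.6 [566.5 -40.6 345.5] [ 3.1391e+00 -2.0000e-04  1.3094e+00] 0.699 [ 0.  -0.3  0.1]
```

View pics/w8.png

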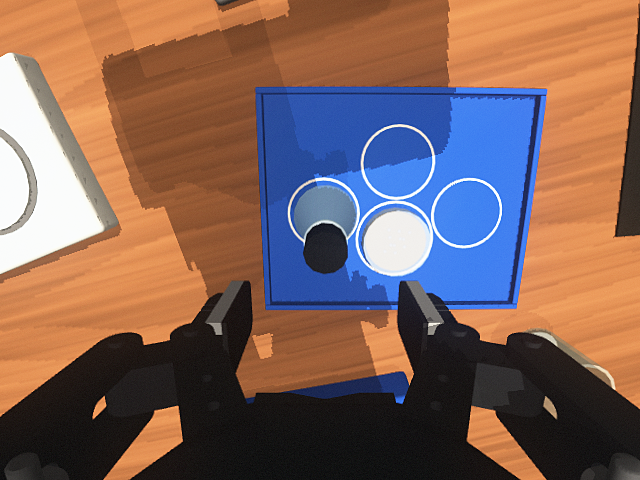

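The stopper is centred at (326,250); the three rings and dish are clear. I descend on the stopper.

```bash
python3 c.py w8 326 251 108 397 241 19; python3 -m creep '70 0 0 2 0; 70 0 0 4 0; 70 0 0 6 0; 70 0 0 7.5 0; 70 0 0 8.4 0; 70 0 0 8.7 0; 70 0 0 8.7 0; 30 0 0 8.7 0; 30 0 0 8.7 0; 30 0 0 8.7 0; 30 0 0 8.7 0; 20 0 0 8.7 0; 20 0 0 8.7 0; 20 0 0 8.7 0; 20 0 0 8.7 0'
python3 look.py w9
```

```text
[567.7 -39.3 108. ] 217.27649
[602.5  13.5  19. ] 307.96054
clock: 17.15
eef_pos: [566.9, -40.0, 259.4]
tcp_rot: [3.138, -0.0, 1.31]
contact_force: [-0.8, -0.4, 8.8]
opening: 0.299
17.15 [566.9 -40.  259.4] [ 3.1380e+00 -5.0000e-04  1.3099e+00] 0.299 [-0.8 -0.4  8.8]
```

View pics/w9.png

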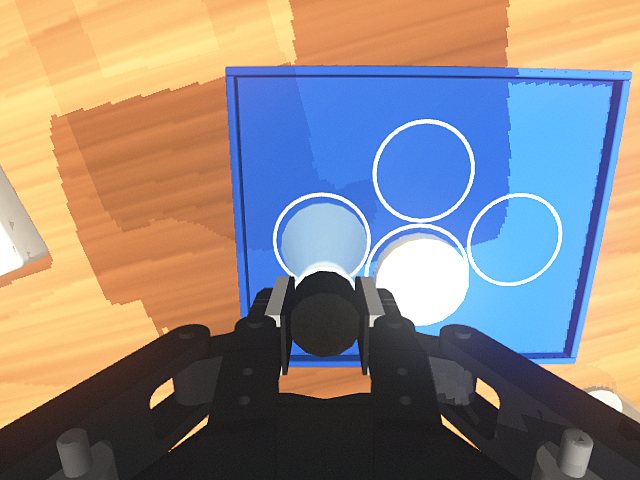

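```bash
python3 -m creep '20 0 0 -0.5 0; 20 0 0 -1.5 0; 20 0 0 -3 0; 20 0 0 -4.5 0; 20 0.6 -0.4 -6 0; 20 2.1 -1.4 -6 0; 20 4.5 -3.1 -6 0; 20 7 -4.8 -6 0; 20 9.5 -6.5 -6 0; 20 12 -8.2 -6 0; 20 14.5 -9.9 -6 0; 20 17 -11.6 -6 0; 20 19.5 -13.3 -6 0; 20 22 -15 -6 0; 20 24.5 -16.7 -6 0; 20 27 -18.4 -6 0; 20 29.2 -19.9 -6 0; 20 30.6 -20.9 -6 0; 20 31.2 -21.3 -6 0; 20 31.2 -21.3 -6 0'
python3 look.py w10
```

```text
clock: 19.2
eef_pos: [440.3, 317.3, 318.5]
tcp_rot: [3.138, -0.0, 1.312]
contact_force: [1.0, 0.3, -1.8]
opening: 0.292
19.2 [440.3 317.3 318.5] [ 3.1384e+00 -1.0000e-04  1.3117e+00] 0.292 [ 1.   0.3 -1.8]
```

View pics/w10.png

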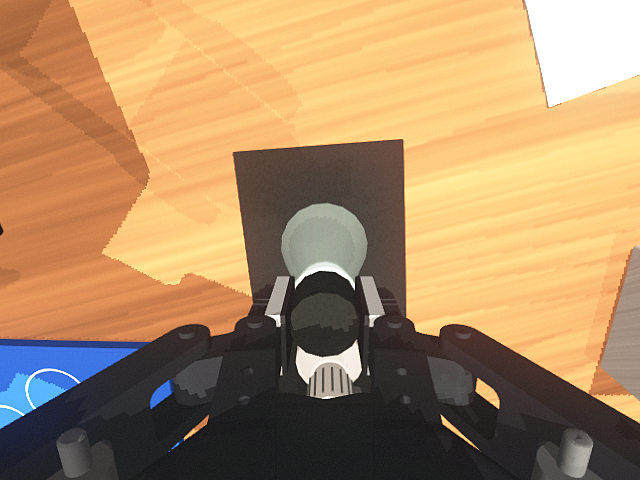

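Flask hangs over the near end of the mat, with the round cap behind it at (328,380) and the mat edge at row 148. Lowering.

```bash
python3 -m creep '20 0 0 1.5 0; 20 0 0 3 0; 20 0 0 4.5 0; 20 0 0 5.2 0; 20 0 0 5.6 0; 20 0 0 5.9 0; 20 0 0 6.1 0; 20 0 0 6.1 0; 20 0 0 6.1 0'
```

```text
clock: 20.15
eef_pos: [441.2, 316.5, 258.5]
tcp_rot: [3.137, -0.0, 1.311]
contact_force: [-0.4, -2.5, 4.5]
opening: 0.295
```

```bash
python3 -m creep '45 0 0 0 0; 70 0 0 0 0; 70 0 0 0 0; 70 0 0 0 0; 70 0 0 -2 0; 70 0 0 -4.5 0; 70 0 0 -7 0; 80 -2.1 2 -8 0; 90 -4.3 4 -8 0; 100 -6.4 6 -8 0; 100 -8.6 8 -8 0; 100 -10.7 10 -8 0; 100 -12.9 12 -8 0; 100 -15 14 -8 0; 100 -17.2 16 -8 0; 100 -19.3 18 -8 0; 100 -21.5 20 -8 0; 100 -23.6 22 -8 0; 100 -25.1 23.5 -8 0;100 -25.1 23.5 -8 0'
python3 look.py w11
python3 - <<'E'
from h import *
p,d=grab_frame("top"); cv2.imwrite("pics/top1.png",p)
E
```

```text
clock: 22.15
eef_pos: [604.6, 11.6, 339.3]
tcp_rot: [3.137, -0.0, 1.309]
contact_force: [0.3, 0.3, 0.5]
opening: 1.001
22.15 [604.6  11.6 339.3] [ 3.1366 -0.      1.3091] 1.001 [0.3 0.3 0.5]
```

View pics/w11.png

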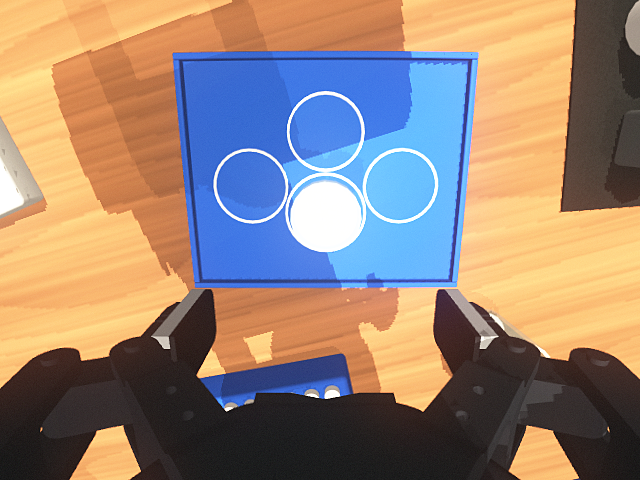

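View pics/top1.png

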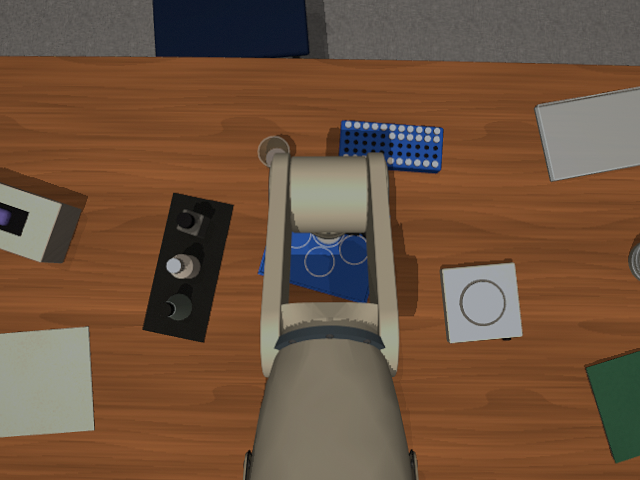

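All three stand on the mat (top view: caps at (187,220), (177,265), (178,307)). The dish is at (326,216) in the wrist view. I measure the dish, and the fingertip height from depth.

```bash
python3 c.py w11 326 216 19 ; python3 - <<'E'
from h import *
for n,tz in(("w11",339.3),("w8",345.5),("w9",259.4)):
    z=np.load(n+".npz"); ci={k:z[k] for k in("vertical_fov","cx","cy","D","world_to_cam")}
    d=z["d"]; W=np.linalg.inv(ci["world_to_cam"])
    v,u=np.mgrid[250:340,180:470]; dd=d[250:340,180:470].ravel()
    m=(dd>30)&(dd<(175 if n!="w9" else 140)); uv=np.c_[u.ravel()[m],v.ravel()[m]].astype(float)
    nn=cv2.undistortPoints(uv[:,None],K(ci),ci["D"])[:,0]; q=dd[m]
    P=(W@np.c_[nn*q[:,None],q,np.ones(len(q))].T).T[:,:3]
    print(n,"tip below TCP",tz-np.percentile(P[:,2],[0.5,2,10]),len(q))
E
```

```text
[603.9  13.7  19. ] 296.1503
w11 tip below TCP [159.25048369 158.26851438 155.33049281] 3417
w8 tip below TCP [166.52158695 164.73664232 159.22629342] 5849
w9 tip below TCP [159.59099585 158.39729247 153.48357068] 9324
```

```bash
python3 -m creep '100 0 0 2 0; 100 0.2 -0.1 5 0; 100 0.2 -0.1 8 0; 100 0.2 -0.1 11 0; 100 0.2 -0.1 13.5 0; 100 0.2 -0.1 15.3 0; 100 0.2 -0.1 16.2 0; 100 0.2 -0.1 16.4 0; 100 0.2 -0.1 16.4 0'
python3 look.py w12
```

```text
clock: 23.15
eef_pos: [603.5, 16.1, 175.5]
tcp_rot: [3.138, -0.001, 1.311]
contact_force: [0.1, 0.4, 0.4]
opening: 0.999
23.15 [603.5  16.1 175.5] [ 3.1380e+00 -5.0000e-04  1.3107e+00] 0.999 [0.1 0.4 0.4]
```

View pics/w12.png

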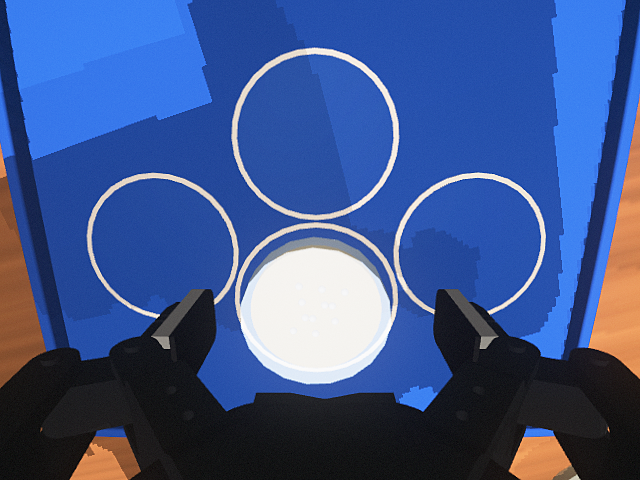

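The dish is centred at (317,312) and the fingers about column 325, so I correct about 2.5 mm, then close.

```bash
python3 -m creep '100 -0.25 0 0 0; 100 -0.25 0 0 0; 75 -0.25 0 0 0; 60 -0.25 0 0 0; 60 -0.25 0 0 0; 60 -0.25 0 0 0; 55 -0.25 0 0 0; 55 -0.25 0 0 0;55 -0.25 0 0 0' 40
python3 -m creep '50 0 0 -0.3 0; 50 0 0 -1 0; 50 0 0 -2 0; 50 0 0 -3.5 0; 50 0 0 -5.5 0; 50 0 0 -8 0; 50 0 0 -8 0; 50 0 0 -8 0'
python3 look.py w13
```

```text
clock: 24.1
eef_pos: [603.2, 13.5, 176.6]
tcp_rot: [3.137, -0.001, 1.31]
contact_force: [-1.8, 0.1, 6.7]
opening: 0.658
clock: 24.9
eef_pos: [603.1, 13.5, 257.9]
tcp_rot: [3.135, -0.001, 1.31]
contact_force: [-0.7, 0.5, -0.3]
opening: 0.655
24.9 [603.1  13.5 257.9] [ 3.1348e+00 -1.5000e-03  1.3104e+00] 0.655 [-0.7  0.5 -0.3]
```

View pics/w13.png

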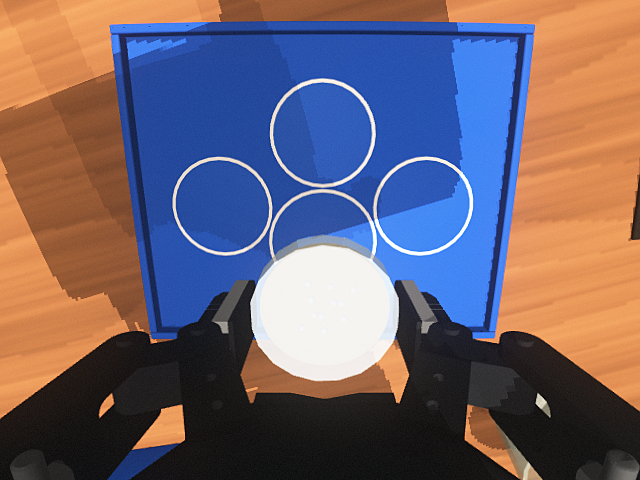

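```bash
python3 -m creep '50 -0.6 -0.1 0 0; 50 -1.8 -0.3 0 0; 50 -3.6 -0.6 0 0; 50 -6 -1 0 0; 50 -8.4 -1.4 0 0; 50 -10.8 -1.8 0 0; 50 -13.2 -2.2 0 0; 50 -15.6 -2.6 0 0; 50 -18 -3 0 0; 50 -20.4 -3.4 0 0; 50 -22.8 -3.8 0 0; 50 -25.2 -4.2 0 0; 50 -27.6 -4.6 0 0; 50 -30 -5 0 0; 50 -31.8 -5.3 0 0; 50 -33 -5.5 0 0; 50 -33.8 -5.7 0 0; 50 -33.8 -5.7 0 0; 50 -33.8 -5.7 0 0; 50 -33.8 -5.7 0 0'
python3 look.py w14
```

```text
clock: 26.95
eef_pos: [460.8, -297.8, 256.2]
tcp_rot: [3.137, -0.001, 1.311]
contact_force: [0.2, 0.6, -0.4]
opening: 0.658
26.95 [ 460.8 -297.8  256.2] [ 3.1366e+00 -1.2000e-03  1.3110e+00] 0.658 [ 0.2  0.6 -0.4]
```

View pics/w14.png

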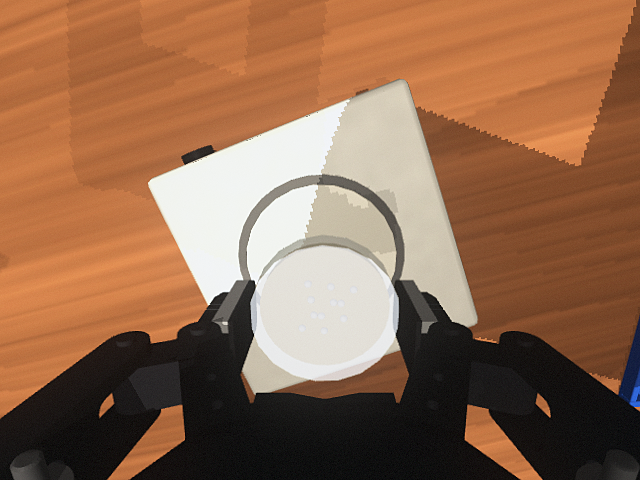

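```bash
python3 - <<'E'
from h import *
z=np.load("w14.npz"); ci={k:z[k] for k in("vertical_fov","cx","cy","D","world_to_cam")}
P=cast(ci,[[149,183],[404,80],[477,325]],28); print(P.round(1),(P[0]+P[2])/2,[np.linalg.norm(P[1]-P[i]) for i in(0,2)])
print("ring",cast(ci,[[239,252],[404,252],[321,176]],30).round(1))
print("dish",cast(ci,[[324,307]],97).round(1))
E
```

```text
[[ 397.6 -378.8   28. ]
 [ 382.2 -234.5   28. ]
 [ 528.9 -219.4   28. ]] [ 463.23401045 -299.09070812   28.        ] [np.float64(145.09697225006096), np.float64(147.44614321360092)]
ring [[ 447.1 -342.9   30. ]
 [ 470.9 -253.4   30. ]
 [ 418.  -287.5   30. ]]
dish [[ 459.6 -296.9   97. ]]
```

```bash
python3 -m creep '50 -0.1 0.15 1.2 0; 50 -0.1 0.15 2.6 0; 50 -0.1 0.15 3.8 0; 50 -0.1 0.15 4.6 0; 50 -0.1 0.15 5 0; 50 -0.1 0.15 5.2 0; 50 -0.1 0.15 5.3 0; 50 -0.1 0.15 5.3 0; 50 -0.1 0.15 5.3 0'
```

```text
clock: 27.9
eef_pos: [462.4, -299.3, 203.6]
tcp_rot: [3.136, -0.001, 1.311]
contact_force: [-0.2, 0.7, 1.7]
opening: 0.661
```

```bash
python3 -m creep '65 0 0 0.05 0; 72 0 0 0.05 0; 80 0 0 0 0; 100 0 0 0 0; 100 0 0 0 0; 100 0 0 0 0; 100 0 0 -1.5 0; 100 0 0 -4 0; 100 0 0 -7 0; 100 0 0 -10 0; 100 0 0 -12 0; 100 0 0 -12 0'
python3 look.py w15
```

```text
clock: 29.1
eef_pos: [462.5, -299.8, 327.6]
tcp_rot: [3.13, 0.001, 1.311]
contact_force: [-0.9, 0.8, 0.1]
opening: 0.998
29.1 [ 462.5 -299.8  327.6] [3.1301e+00 1.0000e-03 1.3111e+00] 0.998 [-0.9  0.8  0.1]
```

View pics/w15.png

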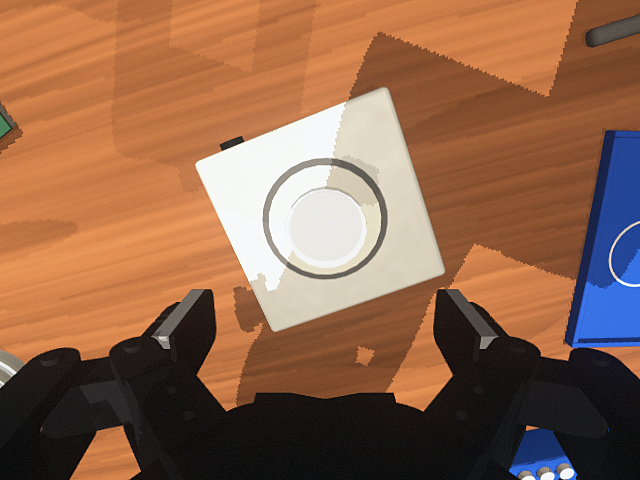

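```bash
python3 c.py w15 326 228 46 325 218.5 30
python3 - <<'E'
from h import *
z=np.load("w15.npz"); ci={k:z[k] for k in("vertical_fov","cx","cy","D","world_to_cam")}
g=cv2.cvtColor(z["p"],cv2.COLOR_BGR2GRAY)
P=cast(ci,[[195,162],[388,88],[444,271],[273,331]],28);print(P.mean(0))
p,d=grab_frame("top"); cv2.imwrite("pics/top2.png",cv2.resize(p[240:360,420:540],None,fx=5,fy=5,interpolation=cv2.INTER_CUBIC)); cv2.imwrite("pics/top2f.png",p)
E
```

```text
[ 463.6 -298.6   46. ] 259.16965
[ 460.4 -298.5   30. ] 257.08722
[ 461.56273164 -298.89100972   28.        ]
```

View pics/top2f.png

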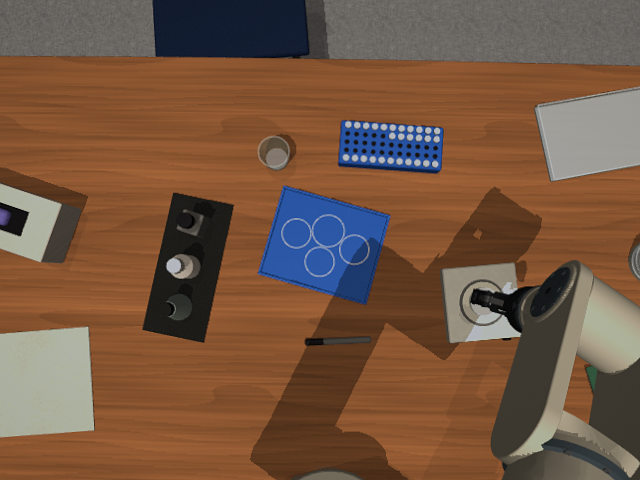

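The dish lies flat on the disc (wrist view: dish (326,228), ring (325,218.5)); the estimated offset is about 2–3 mm. Next I go back for the flask.

```bash
python3 -m creep '90 1.6 -0.5 0 0; 80 4.6 -1.4 0 0; 70 7.9 -2.4 0 0; 70 11.5 -3.5 0 0; 70 14.9 -4.5 0 0; 70 18.2 -5.5 0 0; 70 21.5 -6.5 0 0; 70 24.8 -7.5 0 0; 70 28 -8.5 0 0; 70 31.4 -9.5 0 0; 70 34.7 -10.5 0 0; 70 38 -11.5 0 0; 70 41.3 -12.5 0 0; 70 44.6 -13.5 0 0; 70 47.9 -14.5 0 0; 70 51.2 -15.5 0 0; 70 54.5 -16.5 0 0; 70 57.4 -17.4 0 0; 70 59 -17.9 0 0; 70 59 -17.9 0 0'
python3 look.py w16
```

```text
clock: 31.2
eef_pos: [439.3, 318.6, 322.6]
tcp_rot: [3.135, 0.0, 1.313]
contact_force: [1.2, -0.1, 0.3]
opening: 0.703
31.2 [439.3 318.6 322.6] [3.1355e+00 3.0000e-04 1.3135e+00] 0.703 [ 1.2 -0.1  0.3]
```

View pics/w16.png

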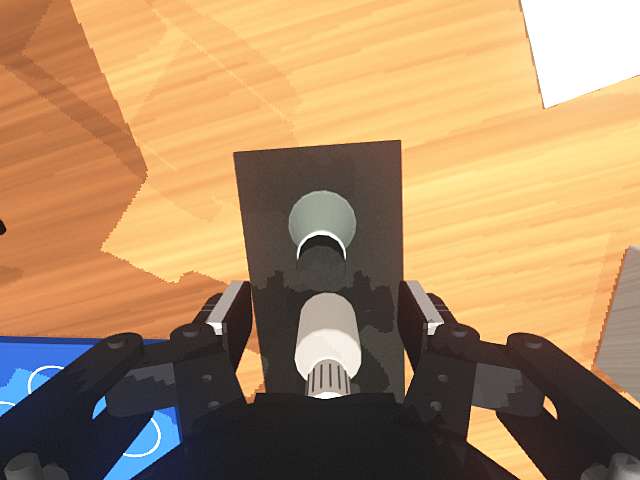

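Flask stopper at (321,255) is upright and nearly centred. I descend with a 2 mm correction and grip.

```bash
python3 -m creep '70 -0.15 0.2 1 0; 70 -0.15 0.2 3 0; 70 -0.15 0.2 4.8 0; 70 -0.15 0.2 6 0; 70 -0.15 0.2 6.4 0; 70 -0.15 0.2 6.4 0; 30 -0.15 0.2 6.4 0; 30 -0.15 0.2 6.4 0; 30 -0.15 0.2 6.4 0; 30 -0.15 0.2 6.4 0; 20 -0.15 0.2 6.4 0; 20 -0.15 0.2 6.4 0; 20 -0.15 0.2 6.4 0; 20 -0.15 0.2 6.4 0' 60
python3 look.py w17
```

```text
clock: 32.65
eef_pos: [441.6, 315.6, 259.5]
tcp_rot: [3.134, -0.0, 1.313]
contact_force: [0.6, -0.3, 6.5]
opening: 0.292
32.65 [441.6 315.6 259.5] [ 3.1345e+00 -3.0000e-04  1.3131e+00] 0.292 [ 0.6 -0.3  6.5]
```

```bash
python3 -m creep '20 0 0 -0.5 0; 20 0 0 -1.5 0; 20 0 0 -3 0; 20 0 0 -4.5 0; 20 -0.6 0.4 -6 0; 20 -2.1 1.4 -6 0; 20 -4.5 3.1 -6 0; 20 -7 4.8 -6 0; 20 -9.5 6.5 -6 0; 20 -12 8.2 -6 0; 20 -14.5 9.9 -6 0; 20 -17 11.6 -6 0; 20 -19.5 13.3 -6 0; 20 -22 15 -6 0; 20 -24.5 16.7 -6 0; 20 -27 18.4 -6 0; 20 -29.2 19.9 -6 0; 20 -30.6 20.8 -6 0; 20 -31.2 21.2 -6 0; 20 -31.2 21.2 -6 0'
python3 -m creep '20 0 0 0 0; 20 0 0 0 0; 20 0 0 0 0'
python3 look.py w18
```

```text
clock: 34.7
eef_pos: [566.6, -40.5, 321.1]
tcp_rot: [3.135, -0.0, 1.312]
contact_force: [0.3, 0.5, -1.7]
opening: 0.29
clock: 35.0
eef_pos: [566.4, -39.7, 321.1]
tcp_rot: [3.135, -0.0, 1.313]
contact_force: [-0.2, -0.5, -1.4]
opening: 0.291
35.0 [566.4 -39.7 321.1] [ 3.1349e+00 -5.0000e-04  1.3131e+00] 0.291 [-0.2 -0.5 -1.4]
```

View pics/w18.png

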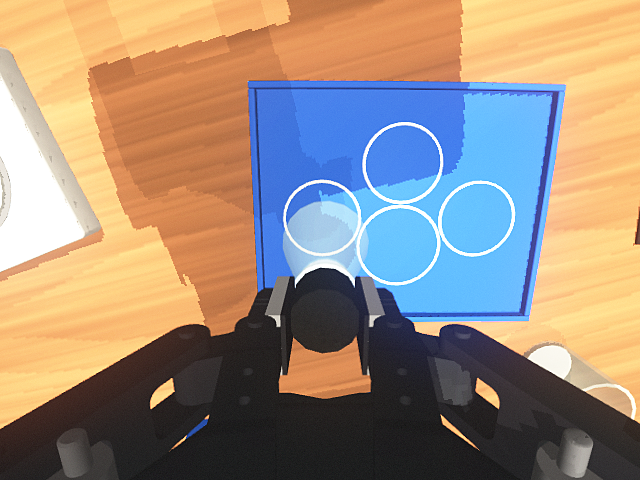

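The flask is over its ring (322,218). Lowering and releasing.

```bash
python3 -m creep '20 0 0 1.5 0; 20 0 0 3 0; 20 0 0 4.4 0; 20 0 0 5.2 0; 20 0 0 5.6 0; 20 0 0 5.8 0; 20 0 0 6 0; 20 0 0 6.1 0; 20 0 0 6.1 0'
```

```text
clock: 35.95
eef_pos: [567.2, -39.9, 260.6]
tcp_rot: [3.134, -0.001, 1.313]
contact_force: [-0.7, 0.5, 1.3]
opening: 0.292
```

```bash
python3 -m creep '20 0 0 0.1 0; 20 0 0 0.1 0; 45 0 0 0.1 0; 70 0 0 0 0; 70 0 0 0 0; 70 0 0 -2 0; 70 0 0 -4.5 0; 70 0 0 -7 0; 70 2.5 -1 -8 0; 70 5.5 -2.2 -8 0; 70 9 -3.6 -8 0; 70 12.5 -5 -8 0; 70 16 -6.4 -8 0; 70 19.5 -7.8 -8 0; 70 23 -9.2 -8 0; 70 26.5 -10.6 -8 0; 70 29.5 -11.8 -8 0; 70 31.2 -12.5 -8 0; 70 31.8 -12.8 -8 0;70 31.8 -12.8 -8 0'
python3 -m creep '70 0 0 0 0; 70 0 0 0 0'
python3 look.py w19
```

```text
clock: 37.95
eef_pos: [523.8, 300.4, 339.6]
tcp_rot: [3.134, -0.0, 1.314]
contact_force: [0.3, -0.4, 0.3]
opening: 0.702
clock: 38.15
eef_pos: [524.0, 299.1, 339.6]
tcp_rot: [3.134, 0.0, 1.313]
contact_force: [0.1, -0.4, -0.5]
opening: 0.702
38.15 [524.  299.1 339.6] [3.1341e+00 4.0000e-04 1.3127e+00] 0.702 [ 0.1 -0.4 -0.5]
```

View pics/w19.png

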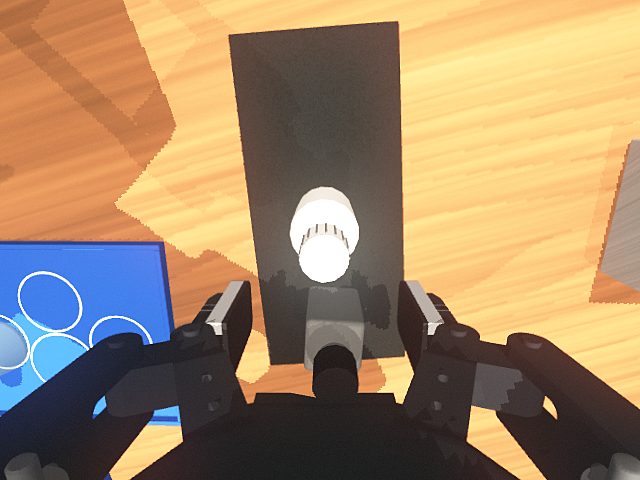

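Round cap at (324,258), centred. Flask stands in the tray at left. Descending and gripping.

```bash
python3 -m creep '70 0.1 0 1 0; 70 0.1 0 3 0; 70 0.1 0 5 0; 70 0.1 0 6.6 0; 70 0.1 0 7.4 0; 70 0.1 0 7.4 0; 30 0.1 0 7.4 0; 30 0.1 0 7.4 0; 30 0.1 0 7.4 0; 30 0.1 0 7.4 0; 20 0.1 0 7.4 0; 20 0.1 0 7.4 0; 20 0.1 0 7.4 0; 20 0.1 0 7.4 0'
```

```text
clock: 39.6
eef_pos: [525.1, 300.1, 266.7]
tcp_rot: [3.133, -0.001, 1.313]
contact_force: [-0.3, -2.4, 6.5]
opening: 0.308
```

```bash
python3 -m creep '20 0 0 -0.5 0; 20 0 0 -1.5 0; 20 0 0 -3 0; 20 0 0 -4.5 0; 20 -0.6 0.2 -6 0; 20 -2.1 0.7 -6 0; 20 -4.5 1.5 -6 0; 20 -7.2 2.4 -6 0; 20 -9.9 3.3 -6 0; 20 -12.6 4.2 -6 0; 20 -15.3 5.1 -6 0; 20 -18 6 -6 0; 20 -20.7 6.9 -6 0; 20 -22.8 7.6 -6 0; 20 -24.3 8.1 -6 0; 20 -25.2 8.4 -6 0; 20 -25.5 8.4 -6 0; 20 -25.5 8.4 -6 0; 20 -25.5 8.4 -6 0; 20 -25.5 8.4 -6 0'
python3 look.py w20
```

```text
clock: 41.6
eef_pos: [540.7, 32.9, 327.2]
tcp_rot: [3.133, -0.001, 1.314]
contact_force: [-0.2, -0.2, -0.7]
opening: 0.304
41.6 [540.7  32.9 327.2] [ 3.1329e+00 -8.0000e-04  1.3136e+00] 0.304 [-0.2 -0.2 -0.7]
```

View pics/w20.png

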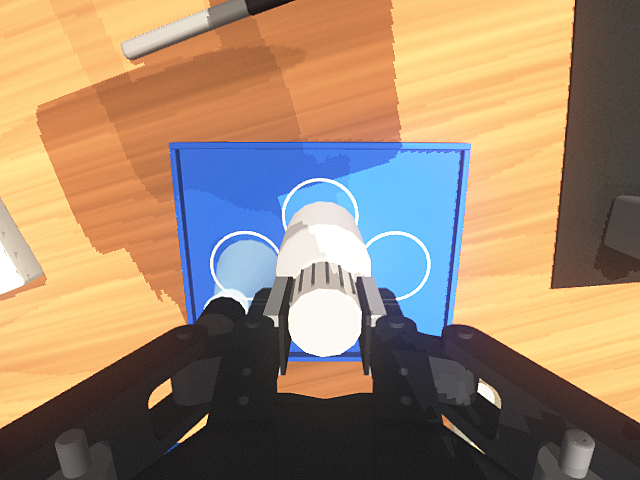

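Round bottle is over its ring (320,215); flask sits in its own ring. Lowering.

```bash
python3 -m creep '20 -0.1 0 1.5 0; 20 -0.1 0 3 0; 20 -0.1 0 4.4 0; 20 -0.1 0 5.2 0; 20 -0.1 0 5.6 0; 20 -0.1 0 5.8 0; 20 -0.1 0 6 0; 20 -0.1 0 6.05 0; 20 -0.1 0 6.05 0'
```

```text
clock: 42.55
eef_pos: [541.4, 31.7, 267.7]
tcp_rot: [3.131, -0.001, 1.314]
contact_force: [-1.4, 0.2, 4.8]
opening: 0.309
```

```bash
python3 -m creep '45 0 0 0 0; 70 0 0 0 0; 70 0 0 0 0; 70 0 0 -0.5 0; 70 0 0 -2.5 0; 70 0 0 -5 0; 70 0 0 -7.5 0; 70 1.5 0 -8 0; 70 4 0 -8 0; 70 7 0 -8 0; 70 10 0 -8 0; 70 13 0 -8 0; 70 16 0 -8 0; 70 19 0 -8 0; 70 22 0.1 -8 0; 70 24.5 0.1 -8 0; 70 25.8 0.1 -8 0; 70 26.1 0.1 -8 0; 70 26.1 0.1 -8 0;70 26.1 0.1 -8 0'
python3 look.py w21
```

```text
clock: 44.55
eef_pos: [607.7, 283.1, 347.8]
tcp_rot: [3.132, -0.0, 1.313]
contact_force: [0.4, -0.4, 0.0]
opening: 0.699
44.55 [607.7 283.1 347.8] [ 3.1319e+00 -4.0000e-04  1.3131e+00] 0.699 [ 0.4 -0.4  0. ]
```

View pics/w21.png

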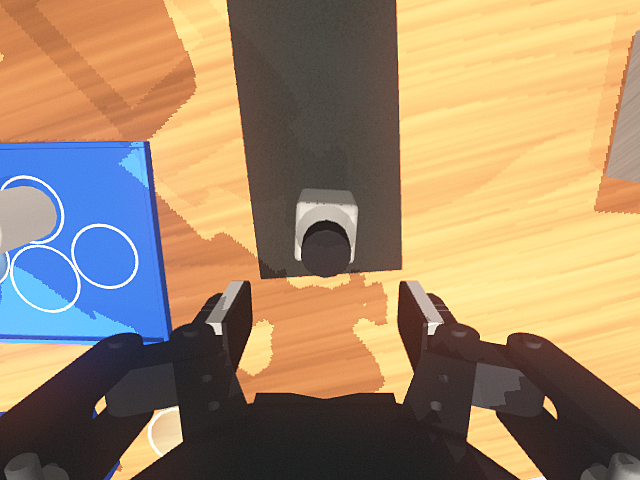

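Square cap at (326,248), centred. Descending and gripping.

```bash
python3 -m creep '70 0 0.1 1 0; 70 0 0.1 3 0; 70 0 0.1 5 0; 70 0 0.1 7 0; 70 0 0.1 8.2 0; 70 0 0.1 8.5 0; 70 0 0.1 8.5 0; 30 0 0.1 8.5 0; 30 0 0.1 8.5 0; 30 0 0.1 8.5 0; 30 0 0.1 8.5 0; 20 0 0.1 8.5 0; 20 0 0.1 8.5 0; 20 0 0.1 8.5 0; 20 0 0.1 8.5 0'
```

```text
clock: 46.1
eef_pos: [610.1, 282.9, 264.2]
tcp_rot: [3.13, -0.002, 1.313]
contact_force: [-0.3, 0.2, 6.0]
opening: 0.329
```

```bash
python3 -m creep '20 0 0 -0.5 0; 20 0 0 -1.5 0; 20 0 0 -3 0; 20 0 0 -4.5 0; 20 -0.5 0.1 -6 0; 20 -2 0.4 -6 0; 20 -4 0.8 -6 0; 20 -6 1.2 -6 0; 20 -8.5 1.7 -6 0; 20 -11 2.2 -6 0; 20 -13.5 2.7 -6 0; 20 -16 3.2 -6 0; 20 -18 3.6 -6 0; 20 -19.3 3.8 -6 0; 20 -20 3.9 -6 0; 20 -20 3.9 -6 0; 20 -20 3.9 -6 0; 20 -20 3.9 -6 0'
python3 look.py w22
```

```text
clock: 47.9
eef_pos: [596.1, 80.3, 324.2]
tcp_rot: [3.13, -0.002, 1.314]
contact_force: [-0.7, 0.2, -1.3]
opening: 0.33
47.9 [596.1  80.3 324.2] [ 3.1300e+00 -2.2000e-03  1.3136e+00] 0.33 [-0.7  0.2 -1.3]
```

View pics/w22.png

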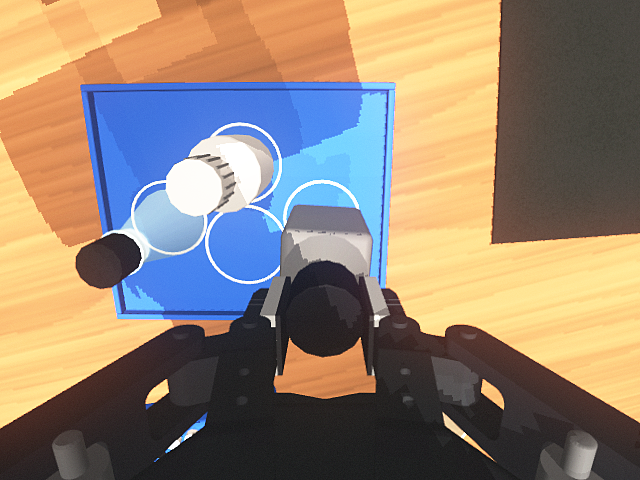

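The square bottle is over its ring (322,215). Lowering.

```bash
python3 -m creep '20 0 0 1.5 0; 20 0 0 3 0; 20 0 0 4.4 0; 20 0 0 5.2 0; 20 0 0 5.6 0; 20 0 0 5.8 0; 20 0 0 5.95 0; 20 0 0 6.05 0; 20 0 0 6.05 0'
```

```text
clock: 48.85
eef_pos: [597.2, 80.3, 265.2]
tcp_rot: [3.128, -0.003, 1.314]
contact_force: [-3.1, -0.2, 7.9]
opening: 0.325
```

```bash
python3 -m creep '45 0 0 0 0; 70 0 0 0 0; 70 0 0 0 0; 70 0 0 -0.5 0; 70 0 0 -2.5 0; 70 0 0 -5 0; 70 0 0 -8 0; 70 0 0 -11 0; 70 2 -1 -12 0; 70 5 -2.5 -12 0; 70 8 -4 -12 0; 70 12 -6 -12 0; 70 16 -8 -12 0; 70 20 -10 -12 0; 70 24 -12 -12 0; 70 28 -14 -12 0; 70 32 -16 -12 0; 70 35 -17.5 -12 0; 70 36 -18 -12 0; 70 36 -18 -12 0'
python3 - <<'E'
from h import *
p,d=grab_frame("top"); cv2.imwrite("pics/top3.png",p); q,_=grab_frame("scene"); cv2.imwrite("pics/scene3.png",q)
cv2.imwrite("pics/c4.png",cv2.resize(p[175:315,250:400],None,fx=4.2,fy=4.2,interpolation=cv2.INTER_CUBIC))
p0=cv2.imread("pics/top0.png")
cv2.imwrite("pics/c4b.png",np.hstack([cv2.resize(p[250:350,430:530],None,fx=4,fy=4),cv2.resize(q[180:310,250:350],(400,400))]))
E
sed 's/top0/top3/' m2.py > m4.py; python3 m4.py
```

```text
clock: 50.85
eef_pos: [512.5, 475.5, 383.7]
tcp_rot: [3.129, -0.003, 1.316]
contact_force: [-0.4, -0.8, -0.3]
opening: 0.697
expected round [540.1  30.2]
expected square [598.1  78.9]
expected flask [566.  -40.9]
expected dish [603.9  13.2]
round cap [539.8  31.4] dia 44.8
square cap [599.   78.8] dia 32.2
flask stop [568.6 -38.7] dia 26.4
dish [580.1 -11. ] dia 11.9
ring [ 461.8 -298.9] dia 94.2
[513.25173334 473.42532326 383.69772924] [ 3.12841807e+00 -1.70361302e-03  1.31378198e+00]
```

View pics/c4.png

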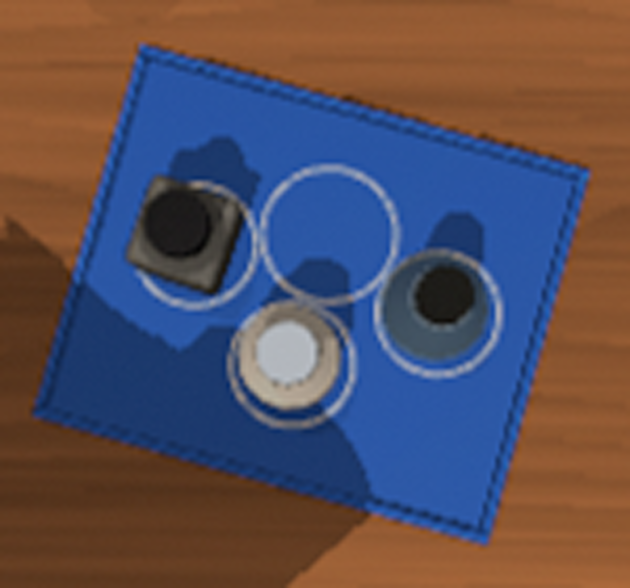

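View pics/top3.png

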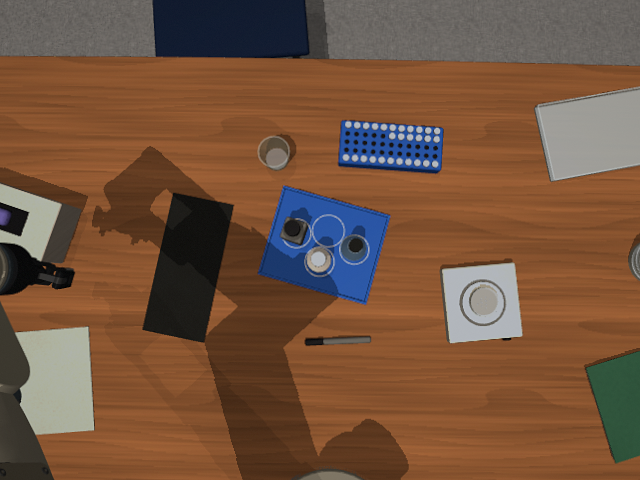

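View pics/scene3.png

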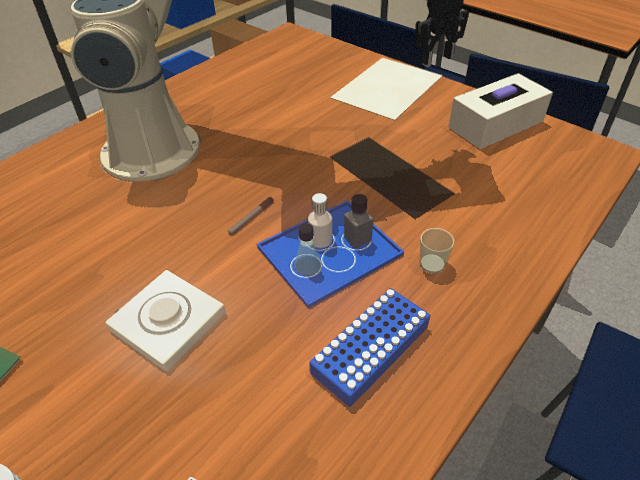

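View pics/c4b.png

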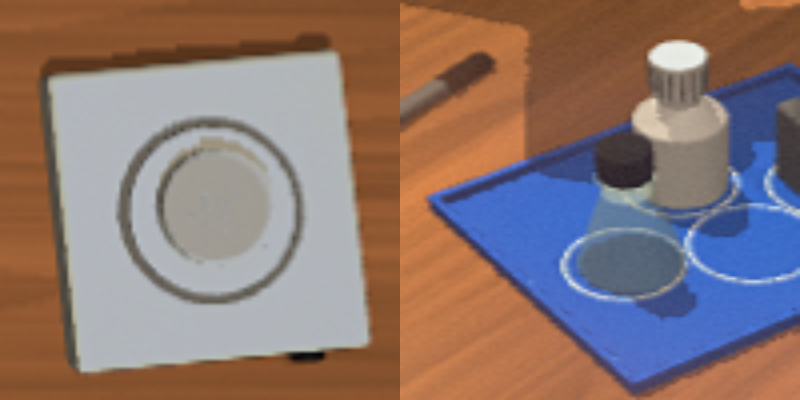

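All pieces are back in their rings and upright, within about 2 mm of their start positions by cap. The dish is inside the ring and flat, and the arm is clear. Handing in.

```bash
python3 -c "
from h import *
ci=camera_info('top'); print(cast(ci,[[483.7,301.5]],46),cast(ci,[[482.7,302.7]],30))
sign_off()"
```

```text
[[ 463.77052099 -296.9891319    46.        ]] [[ 460.69049332 -299.5453912    30.        ]]
the job is handed in; nothing more can be done
```

I moved the square bottle, the round bottle and the flask to the mat, set the dish on the viewing disc, put all three back on their own rings, and handed the job in at about 51 s of the 141 s.

- **Bottles and flask:** In the last top view the three caps lie about 2 mm from where they were at the start, and all three stand upright in their rings.
- **Dish:** It lies flat on the disc. I measured it about 4 mm off centre in the top view and about 3 mm in the wrist view; the limit is 12 mm.
- **Bystanders:** I only compared the tube rack, marker and beaker by eye in the pictures, and they look unmoved. The arm ended well clear of everything.

**Disagreements:** The scene camera differed from the top camera by about 5 mm. The wrist camera was also up to about 6 mm off for things away from its centre, so I relied on the top view and on close wrist views. In the final top-view script, two size checks did not match. The round-cap mask gave 45 mm because it also took in the pale shoulder. The "dish" entry picked up an unrelated patch in the tray, since the dish had already moved, so I ignored it.

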